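# Unlock the spring clamp of a board jig and hold it open at the mark

## Task

Get the board jig ready for the next board: turn its black lock knob clockwise until it clicks past its detent, then pull the spring-loaded slide out by its wooden handle until the pointer stands at the steel marker clip on the scale, and keep it there. Finish while still holding the handle, because the spring pulls the slide back as soon as it is let go. Leave the other things on the bench where they are.

Things in the scene. Friction and masses are not known exactly. Their poses are not given: they have to be found in the camera images.
- jig: board-holding jig screwed to the bench: plywood plate 360 x 130 x 12 mm. Origin on the bench below the knob's axis; x is the long axis (plate from x = -160 to +200 mm), z up. A grey lock housing (70 x 80 mm, top at z = 50 mm) stands at the origin; the slide's handle is on the -x side, a wooden fence at the +x end. The slide is pulled out along the jig's -x.
- knob_grip (a point): grip point on the axis of the black lock knob on top of the housing, 82 mm above the bench; its axes turn with the knob. The knob is an upright bar 46 mm long (its own x), 14 mm thick (its own y), from 24 mm below this point to 10 mm above it, on a disc 48 mm across.
- lock (a joint): angle of the lock knob, rad: 0 to 0.15 at the start (bar nearly along the jig's x), grows clockwise seen from above, stop at 1.4. A spring detent resists from about 0.5 to its crest at 0.7 (0.1 to 0.2 Nm), then the knob snaps ahead to about 0.9 and stays; past it the slide is free. Before it a lug blocks the slide after 2 mm.
- handle (a point): wooden handle of the slide: upright plate 16 mm thick (x), 62 mm wide (y), 61 mm tall; from 14 to 75 mm above the bench. This point lies in its middle, 58 mm above the bench; axes parallel to the jig's. At rest 125 mm to the -x side of the knob's axis. The steel bar (30 mm wide) and rails between it and the housing reach 26 mm above the bench. Nothing stands within 130 mm past it on the -x side.
- slide (a joint): how far the slide is pulled out, m: 0 at rest, stop at 0.085. The spring pulls it back with about 5 N at 0 growing by 1 N per 10 mm.
- pointer (a point): tip of the dark steel pointer, 3 mm wide, that sticks out of the slide towards the jig's -y side over the scale, 28 mm above the bench; it travels with the slide.
- mark: steel marker clip, 12 mm long (x, along the slide) x 18 mm x 8 mm, fixed on the scale rail beside the slide with a black line across the middle of its top; origin at its middle, 22 mm above the bench (top at 30 mm), axes parallel to the jig's. It sits somewhere 35 to 65 mm to the -x side of where the pointer rests.
- strip: bystander: wooden strip 220 x 35 x 18 mm lying along the jig's +y side; origin at the centre of its underside
- pliers: bystander: pliers with red handles, about 130 x 58 x 16 mm, lying on the jig's -y side; origin under the middle
- offcut: bystander: wooden offcut 75 x 50 x 18 mm lying on the jig's -y side; origin at the centre of its underside
- driver: bystander: screwdriver with an orange handle, 190 mm long, 26 mm thick, lying; origin under the middle
- spool: bystander: metal spool 50 mm across, 40 mm tall, standing; origin at the centre of its underside
- glue: bystander: white bottle 56 mm across, 150 mm tall, standing; origin at the centre of its underside
- panel: bystander: wooden panel 260 x 150 x 18 mm lying flat; origin at the centre of its underside

How it is judged:
By the outcome, as a careful person would: the job done as asked, in the order asked, and still so for the second after the job is handed in, while the arm keeps its last pose, push and grip.
It also fails if it takes over 51 s, if anything falls off the work surface, if the arm or the gripper's body presses on something with over 40 N, if the wrist force passes 120 N, or if a joint passes its speed limit or range.

## Robot

A 6-joint arm with a two-finger parallel gripper is mounted at the origin on the work surface. World frame = base frame: x ahead of the robot, y to its left, z up, the work surface at z = 0. Lengths are in m, angles in rad, forces in N, time in s.
With the tool pointing down it reaches from about 0.25 to 0.775 m from the base axis. Payload 4 kg.
Tool frame: the origin (TCP) lies midway between the tips of the shut fingers; the grasp point (between the pads) lies 19 mm behind it (grip_point_offset is the distance from the TCP to the grasp point, in m); z points along the fingers, y is the line along which they close (so a half turn about z gives the same grasp; the last joint's range is limited). The gripper opens to 94 mm and grips with 3 to 60 N. Pads are 16 mm wide; open, the fingers measure 119 mm over their backs; the gripper's body (75 mm by 177 mm) begins 78 mm behind the grasp point.
Start: joints at [1.187, 0.087, 1.371, -0, 1.684, -0.103], TCP at [0.152, 0.528, 0.169] pointing down, gripper open.
Joint ranges: [-3.1, 3.1], [-0.76, 2.03], [0.27, 2.55], [-1.08, 4.22], [0.17, 2.65], [-2.57, 2.57]. Speed limits (rad/s): [2.79, 2.79, 3.14, 3.14, 3.14, 3.14].

## Interface

Orientations are given as [roll, pitch, yaw] about the fixed x, y, z axes, in that order (R = Rz(yaw) Ry(pitch) Rx(roll)).
In Python, from bench import * gives the robot as it stands.
- The arm moves only by the tool carry_out, never from a script. Its argument "commands" is a list of rows, each a list of 6 numbers: the shift along the tool's x, y, z in m, then the turn, a rotation vector about the tool's x, y, z in rad. In form: [[tx, ty, tz, rx, ry, rz], ...]. A call has exactly 5 rows; each row is the pose to reach, as a shift and turn from the pose commanded when the call began, along the tool's axes at that moment; what a row does not reach only later rows make up. A row lasts 1/10 s, in which the tool goes at most 50 mm and 8.59 degrees, less where a joint would pass 70% of its speed; a pose out of reach is approached as far as the arm can. A call with a gripper value outside its range is refused whole. "jaw" is the opening, from 0 (shut) to 1 (fully open), set as the call begins (left out, the last holds). The fingers move at their own pace and stop on an object; the grip force is fixed at half the most. Time passes only in rows, so rows that repeat a pose let the fingers close, or fill a call up. It gives the time, the measured TCP pose, the force, the opening and the grip force at its end, in the units of the state.
- get_obs(): the state, without advancing time (a new reading comes with each control period).
- snapshot(name): name is "side" or "top" or "wrist"; returns a dict with "img" (400x640x3 uint8, red, green, blue), "range_z" (400x640 float32, m along the optical axis (not along the pixel's ray), 0 where there is no reading), "fx", "fy", "cx", "cy" (pixels), "R" (3x3) and "t" (3): a world point X has camera coordinates R X + t. Camera axes: x right, y down, z forward; pixel columns grow to the right and rows downward; lengths in m; the calibration is good to about 2 mm. The wrist camera is an equidistant fisheye: a pixel r from the principal point sees the ray r / f radians off the axis. A picture is of the moment at which its call begins.
- close_job(): hands the job in; it is judged then, once.
The state is a dict: "time": time; "joint_positions": joint angles; "qvel": joint speeds; "joint_torque": joint torques, N m; "tool_pos": TCP position; "ee_rot": TCP orientation; "wrist_force": force on the tool from outside, world axes, zero at the start; "wrist_torque": the same for the moment, N m; "width": finger opening in m; "finger_force": force on a finger pad.
Only numpy, scipy, OpenCV 4.12 (cv2) and the standard library are available. Lean on these libraries where they do the work, as an engineer would, in place of code of your own. Each camera call takes 0.05 s, during which the arm holds its last target. There are 200 camera calls.

## Working session

There is one attempt and no reset: what is moved stays moved. The work goes in short steps, Python scripts to look and compute and a tool call to move; the robot and the scene stay as the last step left them, time stands still between calls to the robot, and variables do not carry over. Pictures are saved under pics/ and viewed, at most 10 in all, crops included, and the job is handed in when it is done.

Besides the shell and the picture viewer there is one more tool, called after "Request:" in YAML: its name, and indented under it one key for each argument. carry_out: Moves the arm, as the interface text tells. Its arguments: {"type":"object","properties":{"commands":{"type":"array","items":{"type":"array","items":{"type":"number"}}},"jaw":{"type":"number"}},"required":["commands"]}

```bash
mkdir -p pics; ls; python3 - <<'E'
from bench import *
import cv2,pickle
d={n:snapshot(n) for n in("top","side")}
pickle.dump(d,open("s0.pkl","wb"))
for n in d: cv2.imwrite(f"pics/{n}0.png",d[n]["img"][:,:,::-1]); print(n,d[n]["fx"],d[n]["cx"],d[n]["cy"],d[n]["R"],d[n]["t"])
print(get_obs())
E
```

```text
pics
top 467.16431684808526 321.0371737193777 194.96686804158057 [[ 1.21112519e-02 -9.99924701e-01  1.97722855e-03]
 [-9.96330455e-01 -1.22352231e-02 -8.47108295e-02]
 [ 8.47286427e-02 -9.44018822e-04 -9.96403616e-01]] [0.03121884 0.54304372 1.55538693]
side 493.1501684828782 319.91608938713676 195.81832608365693 [[ 0.99840728 -0.05416499 -0.01578149]
 [-0.0483673  -0.67777698 -0.73367497]
 [ 0.02904317  0.73326974 -0.67931729]] [-0.54292848  0.12929286  1.35233191]
{'time': 0.1, 'joint_positions': array([ 1.18690705e+00,  8.78710777e-02,  1.37207448e+00, -2.78874448e-05,
        1.68361136e+00, -1.03132401e-01]), 'qvel': array([ 2.34978605e-04, -1.53646918e-03, -3.86580388e-03, -5.30937054e-04,
       -9.95590225e-05, -7.00987750e-04]), 'joint_torque': array([ 2.15351152e-03, -3.41255987e+01, -3.03300405e+01,  7.19303149e-02,
        3.04766558e-02, -1.01825267e-04]), 'tool_pos': array([0.15221547, 0.52793103, 0.16774131]), 'ee_rot': array([-3.13963597e+00, -1.74651890e-04,  2.86083250e+00]), 'wrist_force': array([-0.26516066, -0.05997107,  0.05754264]), 'wrist_torque': array([-0.08616398,  0.05320868,  0.02454952]), 'finger_force': 0.0, 'width': 0.09444537539429204}
```

View pics/top0.png

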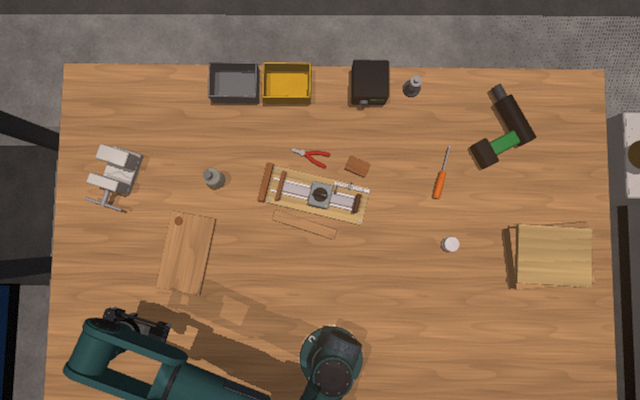

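View pics/side0.png

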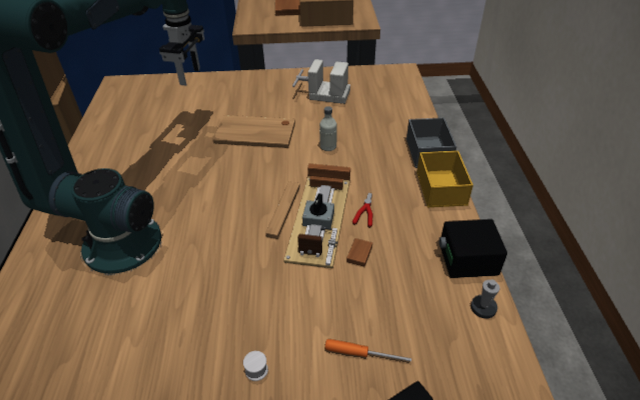

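The top view shows the jig with its knob at (320,195), the handle at about (357,203), the fence at (265,183) and the scale at about (350,188). The side view shows the knob at (319,205), the handle at (311,244) and the scale at about (332,245). I'll enlarge both.

```bash
python3 - <<'E'
import cv2,pickle,numpy as np
d=pickle.load(open("s0.pkl","rb"))
a=cv2.resize(d["top"]["img"][155:230,250:380],None,fx=6,fy=6,interpolation=cv2.INTER_CUBIC)
b=cv2.resize(d["side"]["img"][155:275,260:380],None,fx=5,fy=5,interpolation=cv2.INTER_CUBIC)
cv2.imwrite("pics/ta.png",a[:,:,::-1]);cv2.imwrite("pics/sa.png",b[:,:,::-1])
E
```

```text
(no output)
```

View pics/ta.png

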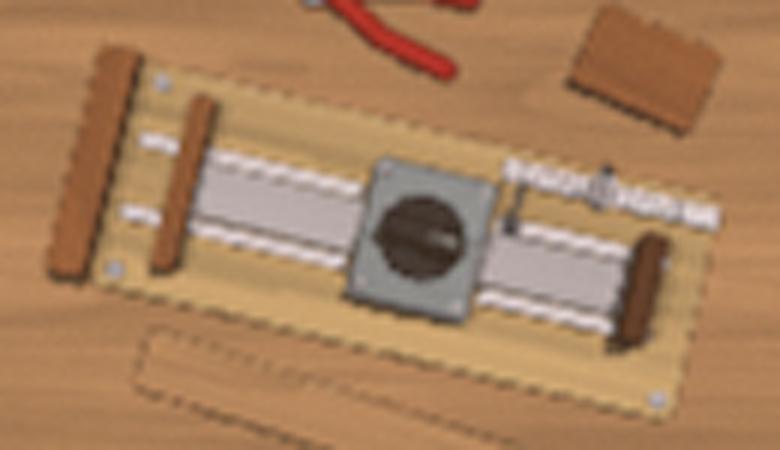

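View pics/sa.png

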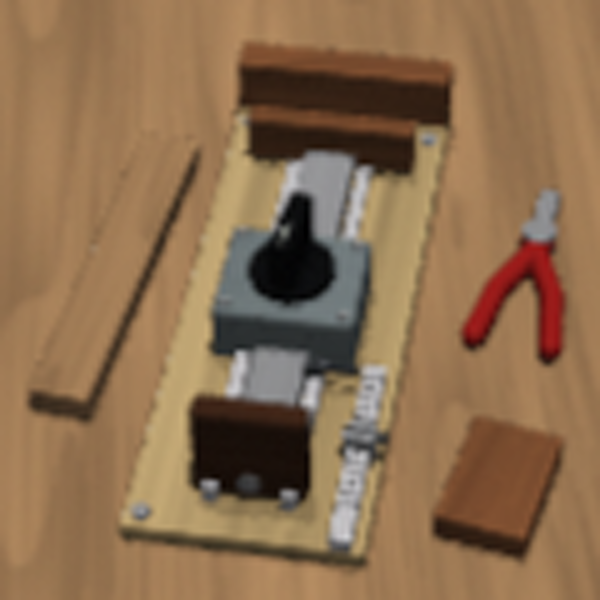

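The top crop shows the knob disc at (420,238), the handle top at (640,290), the clip at (602,188), the pointer at (515,200), and screws at (163,82), (114,269) and (657,399). In the side crop the knob bar top is at (297,200), the handle top edge at (250,405), the clip at (363,438), and a screw at (140,510).

```bash
cat > h.py <<'E'
import numpy as np, pickle
def ray(s,u,v,fish=False):
    x=np.array([(u-s["cx"])/s["fx"],(v-s["cy"])/s["fy"]])
    if fish:
        r=np.hypot(*x); c=np.r_[x*(np.sin(r)/r if r>1e-9 else 1),np.cos(r)]
    else: c=np.r_[x,1.]
    return -s["R"].T@s["t"], s["R"].T@(c/np.linalg.norm(c))
def plane(s,u,v,z,fish=False):
    o,d=ray(s,u,v,fish); return o+d*(z-o[2])/d[2]
def tri(*rs):
    A=sum(np.eye(3)-np.outer(d,d) for o,d in rs); b=sum((np.eye(3)-np.outer(d,d))@o for o,d in rs)
    return np.linalg.solve(A,b)
E
python3 - <<'E'
from h import *
np.set_printoptions(precision=4,suppress=True)
d=pickle.load(open("s0.pkl","rb"));T,S=d["top"],d["side"]
t=lambda x,y:(250+(x+.5)/6-.5,155+(y+.5)/6-.5)
s=lambda x,y:(260+(x+.5)/5-.5,155+(y+.5)/5-.5)
for n,a,b in [("disc",(420,238),(290,268)),("handle top",(643,288),(252,405)),("clip",(602,188),(363,438)),("screw",(657,399),(140,510)),("screw fence -y",(163,82),(428,139))]:
    print(n,tri(ray(T,*t(*a)),ray(S,*s(*b))))
sc=[plane(T,*t(*p),.014) for p in[(163,82),(114,269),(657,399)]];print(sc)
print("axis",np.degrees(np.arctan2(*(sc[1]-sc[2])[1::-1])))
print("knob",plane(T,*t(420,238),.056),plane(S,*s(290,268),.056),"handle",plane(T,*t(643,288),.075),"clip",plane(T,*t(602,188),.03),"ptr",plane(T,*t(518,188),.028))
E
```

```text
disc [0.5414 0.0427 0.0547]
handle top [ 0.515  -0.0788  0.0767]
clip [ 0.5739 -0.0594  0.0256]
screw [ 0.4554 -0.0919  0.0149]
screw fence -y [0.6321 0.19   0.0148]
[array([0.6331, 0.1901, 0.014 ]), array([0.526 , 0.2157, 0.014 ]), array([ 0.4563, -0.0919,  0.014 ])]
axis 77.22873188982966
knob [0.5421 0.0427 0.056 ] [0.5405 0.0412 0.056 ] handle [ 0.5147 -0.0789  0.075 ] clip [ 0.5738 -0.0591  0.03  ] ptr [ 0.5735 -0.012   0.028 ]
```

Request:
carry_out:
  commands:
    - [-0.034, -0.024, -0.004, 0, 0, 0.1]
    - [-0.068, -0.048, -0.008, 0, 0, 0.2]
    - [-0.102, -0.072, -0.012, 0, 0, 0.3]
    - [-0.136, -0.096, -0.016, 0, 0, 0.4]
    - [-0.17, -0.12, -0.02, 0, 0, 0.5]
  jaw: 1

```text
time: 0.6
tool_pos: [0.283, 0.3645, 0.1884]
ee_rot: [-3.141, 0.0, 2.357]
wrist_force: [0.2, 0.8, -0.4]
width: 0.0936
finger_force: 0.0
```

```bash
cat >> h.py <<'E'
from scipy.spatial.transform import Rotation as Ro
def rel(p,yaw,o=None,cp=None,cy=None):
    """shift+turn in tool axes to a tool-down pose p,yaw"""
    if o is None:
        from bench import get_obs; o=get_obs()
    R0=Ro.from_euler("xyz",[np.pi,0,cy] if cy is not None else o["ee_rot"]); R1=Ro.from_euler("xyz",[np.pi,0,yaw])
    p0=o["tool_pos"] if cp is None else np.array(cp)
    return np.round(np.r_[R0.inv().apply(np.array(p)-p0),(R0.inv()*R1).as_rotvec()],4)
E
python3 - <<'E'
from h import *
from bench import *
o=get_obs();print(o["tool_pos"],o["ee_rot"],o["time"]);print(rel([.541,.043,.2],1.348))
E
```

```text
[0.2829914  0.36449371 0.18843865] [-3.14093295e+00  6.31224112e-05  2.35717100e+00] 0.6
[-4.0970e-01 -4.5300e-02 -1.1500e-02 -6.0000e-04  4.0000e-04  1.0092e+00]
```

Request:
carry_out:
  commands:
    - [-0.041, -0.0046, -0.001, 0, 0, 0.1]
    - [-0.082, -0.009, -0.002, 0, 0, 0.2]
    - [-0.123, -0.0136, -0.004, 0, 0, 0.3]
    - [-0.164, -0.018, -0.006, 0, 0, 0.4]
    - [-0.205, -0.0226, -0.008, 0, 0, 0.5]

```text
time: 1.1
tool_pos: [0.4127, 0.2042, 0.1964]
ee_rot: [-3.141, -0.0, 1.857]
wrist_force: [0.5, 0.6, -0.9]
width: 0.0943
finger_force: 0.0
```

```bash
python3 - <<'E'
from h import *
print(rel([.541,.043,.2],1.348))
E
```

```text
[-1.908e-01  7.760e-02 -3.600e-03 -5.000e-04 -1.000e-04  5.087e-01]
```

Request:
carry_out:
  commands:
    - [-0.04, 0.016, -0.001, 0, 0, 0.1]
    - [-0.08, 0.032, -0.002, 0, 0, 0.2]
    - [-0.12, 0.048, -0.003, 0, 0, 0.3]
    - [-0.16, 0.064, -0.003, 0, 0, 0.4]
    - [-0.191, 0.0776, -0.003, 0, 0, 0.509]

```text
time: 1.6
tool_pos: [0.542, 0.0427, 0.199]
ee_rot: [-3.141, 0.0, 1.346]
wrist_force: [0.5, 0.6, 0.0]
width: 0.0938
finger_force: 0.0
```

```bash
python3 - <<'E'
from h import *
from bench import *
import cv2
s=snapshot("wrist"); s2=snapshot("top"); o=get_obs()
print(o["tool_pos"],o["ee_rot"],s["fx"],s["cx"],s["cy"],s["R"],-s["R"].T@s["t"])
pickle.dump((s,s2),open("w1.pkl","wb"))
cv2.imwrite("pics/w1.png",s["img"][:,:,::-1])
E
```

```text
[0.54260034 0.04146041 0.19797554] [-3.13967255e+00  1.53584727e-03  1.34554162e+00] 309.70691628693146 319.154247718978 196.37866031690666 [[ 0.974843   -0.22288665 -0.00163449]
 [-0.2135069  -0.93587396  0.28027618]
 [-0.06399949 -0.2728763  -0.95991801]] [0.55984266 0.12225924 0.41388723]
```

View pics/w1.png

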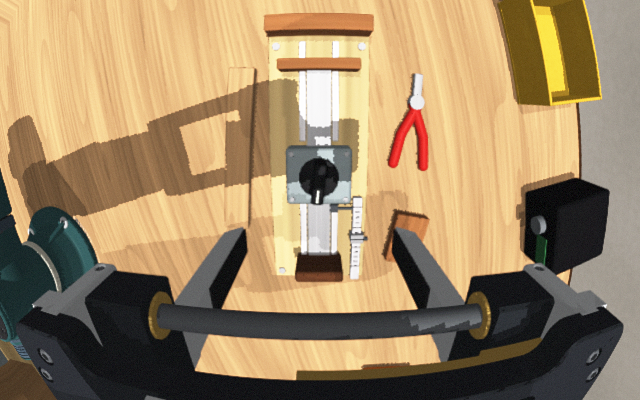

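The wrist view shows the knob at (319,178), the handle top at (319,258), the clip at (357,237) and the pointer at about (345,207). I'll enlarge it for exact pixels.

```bash
python3 - <<'E'
import cv2,pickle
s,_=pickle.load(open("w1.pkl","rb"))
cv2.imwrite("pics/w1c.png",cv2.resize(s["img"][140:285,270:380],None,fx=4,fy=4,interpolation=cv2.INTER_CUBIC)[:,:,::-1])
E
```

```text
(no output)
```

View pics/w1c.png

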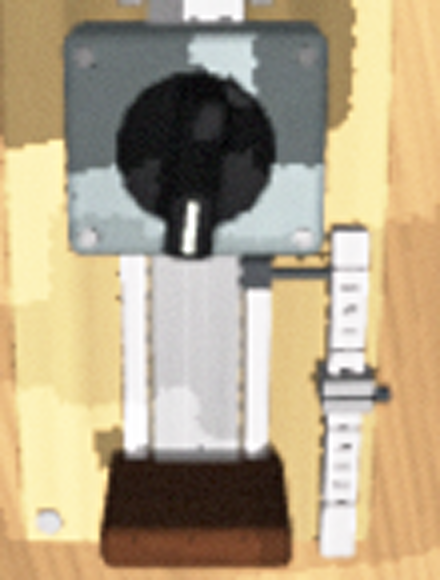

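The crop shows the knob disc at (195,150), the bar's near end with its white line at (188,230), the handle's top face centred at (197,546), the pointer along row 272, and the clip's top at about (348,392).

```bash
python3 - <<'E'
from h import *
np.set_printoptions(precision=4,suppress=True)
s,T=pickle.load(open("w1.pkl","rb"))
g=s["img"].mean(2)
print("clip rows 228..246, cols 350..368");
for r in range(228,246): print(r,g[r,350:369].astype(int))
print("ptr rows 202..212 cols 330..358")
for r in range(202,213): print(r,g[r,336:358:2].astype(int))
print("knob rows"); 
for r in range(182,206,2): print(r,g[r,306:334].astype(int))
c=lambda x,y:(270+(x+.5)/4-.5,140+(y+.5)/4-.5)
u=np.array([np.cos(1.348),np.sin(1.348)])
for n,p,z in[("disc",(195,150),.056),("barend line",(188,225),.092),("barend",(188,250),.092),("handle top",(197,546),.075),("clip",(348,392),.030),("ptr",(310,272),.028),("screw",(49,521),.014)]:
    print(n,plane(s,*c(*p),z,True),"range",s["range_z"][int(c(*p)[1]),int(c(*p)[0])], "plane range",(s["R"]@plane(s,*c(*p),z,True)+s["t"])[2])
E
```

```text
clip rows 228..246, cols 350..368
228 [195 130 160 206 231 231 232 232 236 237 227 193 202 203 180 176 180 171
 165]
229 [157 120 180 237 248 245 245 245 247 248 243 205 199 205 174 172 181 175
 163]
230 [ 95 105 203 242 249 248 246 246 247 250 242 188 186 203 172 172 177 172
 170]
231 [ 83 108 224 247 245 240 238 239 243 250 234 135 142 182 157 166 179 176
 171]
232 [ 77  99 224 249 230 121 109 153 205 243 224 116  89 104 125 165 178 181
 165]
233 [ 86  82 142 186 172 104  92 107 124 143 128  84  82  94 138 165 180 180
 167]
234 [ 79  88  97 116 118  96  93 100 100  96  93  92  91 100 140 164 181 177
 171]
235 [ 88 145 152 152 154 158 158 162 167 167 169 168 167 161 138 146 154 167
 175]
236 [103 195 202 204 201 205 204 205 209 207 210 212 204 174 119  99 110 141
 178]
237 [107 210 217 216 215 216 218 214 216 215 213 215 210 152  92  63  64 121
 171]
238 [115 203 208 209 202 203 206 201 204 203 203 200 189 125  88  77  79 119
 159]
239 [ 86 123 124 119 112 104 105 111 110 111 109 108  99  59  78  83  88 118
 161]
240 [114 179 183 185 181 185 184 188 187 186 188 193 181 125 118 116 1
[... 2195 characters left out ...]
 166 166 163 161 163]
204 [206 172 186 201 201 195 168 129 107  98  87  83  77  61  68 109 144 180
 200 201 202 200 198 154  95  58  62  61]
disc [0.5404 0.0439 0.056 ] range 0.33176392 plane range 0.3661773211227119
barend line [0.5358 0.0319 0.092 ] range 0.33564433 plane range 0.3351733411805027
barend [0.5342 0.025  0.092 ] range 0.33761737 plane range 0.3371593071784236
handle top [ 0.5135 -0.0763  0.075 ] range 0.38348633 plane range 0.3824438113669543
clip [ 0.5709 -0.0551  0.03  ] range 0.4168054 plane range 0.4161906871598317
ptr [ 0.5666 -0.0107  0.028 ] range 0.40577984 plane range 0.40625857582355757
screw [ 0.454  -0.0898  0.014 ] range 0.45062137 plane range 0.44851083445096984
```

```bash
python3 - <<'E'
from h import *
s,_=pickle.load(open("w1.pkl","rb"))
a,b=plane(s,317.7,192,.092,True),plane(s,316.0,202,.092,True);print("bar yaw",np.arctan2(*(a-b)[1::-1]))
from bench import *
o=get_obs();print(o["tool_pos"],o["ee_rot"]);print(rel([.541,.0427,.065],1.24))
E
```

```text
bar yaw 1.1823193339378912
[0.54260034 0.04146041 0.19797554] [-3.13967255e+00  1.53584727e-03  1.34554162e+00]
[ 0.0011 -0.0016  0.133  -0.0018  0.0016  0.1055]
```

Request:
carry_out:
  commands:
    - [0, -0.001, 0.03, 0, 0, 0.06]
    - [0, -0.0014, 0.06, 0, 0, 0.127]
    - [0, -0.0014, 0.09, 0, 0, 0.127]
    - [0, -0.0014, 0.115, 0, 0, 0.127]
    - [0, -0.0014, 0.133, 0, 0, 0.127]

```text
time: 2.2
tool_pos: [0.5377, 0.0462, 0.0642]
ee_rot: [-3.138, 0.001, 1.227]
wrist_force: [0.0, -0.2, 0.9]
width: 0.094
finger_force: 0.0
```

Request:
carry_out:
  commands:
    - [0, 0, 0, 0, 0, 0]
    - [0, 0, 0, 0, 0, 0]
    - [0, 0, 0, 0, 0, 0]
    - [0, 0, 0, 0, 0, 0]
    - [0, 0, 0, 0, 0, 0]
  jaw: 0

```text
time: 2.7
tool_pos: [0.5406, 0.0452, 0.068]
ee_rot: [3.139, -0.001, 1.225]
wrist_force: [0.7, 0.0, 0.7]
width: 0.0575
finger_force: 0.0
```

Request:
carry_out:
  commands:
    - [0, 0, 0, 0, 0, 0]
    - [0, 0, 0, 0, 0, 0]
    - [0, 0, 0, 0, 0, 0]
    - [0, 0, 0, 0, 0, 0]
    - [0, 0, 0, 0, 0, 0]

```text
time: 3.2
tool_pos: [0.5398, 0.0452, 0.0667]
ee_rot: [-3.142, -0.0, 1.225]
wrist_force: [0.2, 0.1, -0.3]
width: 0.017
finger_force: 0.0
```

Request:
carry_out:
  commands:
    - [0, 0, 0, 0, 0, 0]
    - [0, 0, 0, 0, 0, 0]
    - [0, 0, 0, 0, 0, 0]
    - [0, 0, 0, 0, 0, 0]
    - [0, 0, 0, 0, 0, 0]

```text
time: 3.7
tool_pos: [0.5399, 0.0452, 0.0668]
ee_rot: [3.142, -0.0, 1.225]
wrist_force: [-0.4, 0.2, -0.1]
width: 0.0004
finger_force: 0.0
```

```bash
python3 - <<'E'
from bench import *
import cv2,pickle,numpy as np
s=snapshot("wrist");t=snapshot("side");o=get_obs();print(o)
pickle.dump((s,t),open("w2.pkl","wb"))
a=cv2.resize(s["img"][100:400,170:470],(600,600));b=cv2.resize(t["img"][140:260,290:330],(200,600),interpolation=cv2.INTER_CUBIC)
cv2.imwrite("pics/w2.png",np.hstack([a,b])[:,:,::-1])
E
```

```text
{'time': 3.8, 'joint_positions': array([-2.12031213e-02,  1.11281230e-01,  1.54842697e+00,  8.97075030e-05,
        1.48178456e+00,  3.24785693e-01]), 'qvel': array([-0.0012388 ,  0.00184088, -0.00083795,  0.00047282,  0.00052661,
       -0.00158584]), 'joint_torque': array([-7.28279338e-04, -3.39243722e+01, -2.91516155e+01,  7.53117143e-02,
       -8.20310495e-03, -1.88628889e-05]), 'tool_pos': array([0.53986466, 0.04519881, 0.06680591]), 'ee_rot': array([ 3.14152650e+00, -1.16555758e-04,  1.22479955e+00]), 'wrist_force': array([0.6734977 , 0.28497425, 0.17124991]), 'wrist_torque': array([-0.10207698,  0.08344376, -0.02268687]), 'finger_force': 0.0, 'width': 0.0003032002621226012}
```

View pics/w2.png

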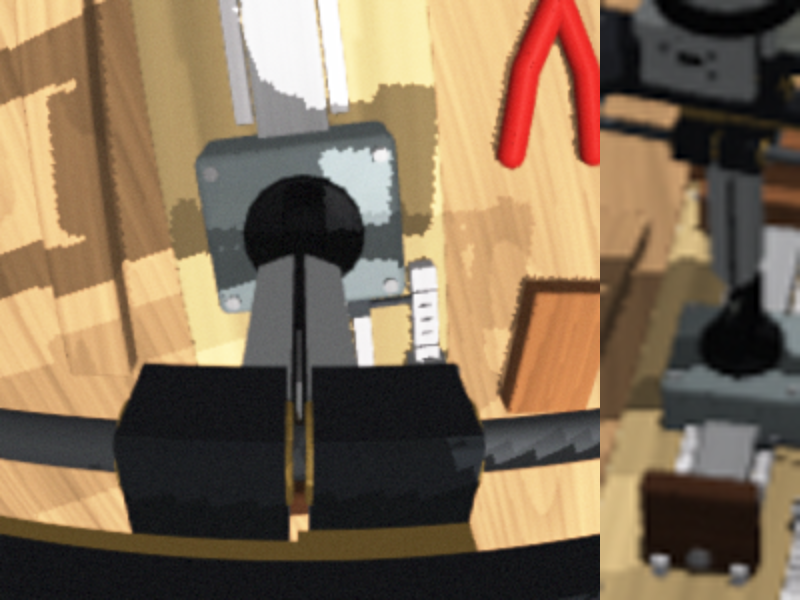

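The wrist view shows the shut fingers' tips at (320,227) in full-image pixels, in front of the disc at (322,213). The side view shows the finger tips at about (317,197), at or above the knob's tip at (320,195). The fingers have missed the bar. I'll triangulate the tip.

```bash
python3 - <<'E'
from h import *
np.set_printoptions(precision=4,suppress=True)
s,t=pickle.load(open("w2.pkl","rb"))
def proj(t,X): c=t["R"]@X+t["t"]; return t["fx"]*c[0]/c[2]+t["cx"],t["fy"]*c[1]/c[2]+t["cy"]
def projf(t,X):
    c=t["R"]@X+t["t"]; th=np.arctan2(np.hypot(*c[:2]),c[2]); k=th/np.hypot(*c[:2]); return t["fx"]*k*c[0]+t["cx"],t["fy"]*k*c[1]+t["cy"]
X=np.array([.5399,.0452,.0668]);print("tcp side",proj(t,X),"wrist",projf(s,X))
print("tip tri",tri(ray(s,320,227.5,True),ray(t,317,197)), "cam",-s["R"].T@s["t"])
K=np.array([.541,.0427,.092]);print("knob top side",proj(t,K),projf(s,K))
print("side range at tip",[t["range_z"][r,317] for r in(185,190,194,197,200)],(t["R"]@X+t["t"])[2])
o,d=ray(t,317,192);print(o+d/(t["R"][2]@d)*t["range_z"][192,317])
for u,v in[(316,228),(324,228),(322,205),(320,240),(316,250)]:
    o,d=ray(s,u,v,True);print(u,v,o+d/(s["R"][2]@d)*s["range_z"][v,u])
for u,v in[(320,197),(319,205),(318,190),(315,185)]:
    o,d=ray(t,u,v);print("side",u,v,o+d/(t["R"][2]@d)*t["range_z"][v,u])
E
```

```text
tcp side (np.float64(317.2277440670243), np.float64(204.37870074198796)) wrist (np.float64(320.11195178958894), np.float64(220.6625837794054))
tip tri [0.5406 0.0492 0.0907] cam [0.567  0.122  0.2817]
knob top side (np.float64(317.49807478134073), np.float64(198.28506683482829)) (np.float64(323.01288662176046), np.float64(236.7758048995846))
side range at tip [np.float32(1.2961814), np.float32(1.3066086), np.float32(1.3166566), np.float32(1.3394238), np.float32(1.3334078)] 1.355777710521933
[0.5399 0.035  0.1222]
316 228 [0.5406 0.0549 0.1042]
324 228 [0.5452 0.0532 0.1042]
322 205 [0.5476 0.0631 0.0893]
320 240 [0.5424 0.0526 0.1188]
316 250 [0.5403 0.0532 0.1317]
side 320 197 [0.5481 0.0481 0.0913]
side 319 205 [0.5442 0.0316 0.0772]
side 318 190 [0.5427 0.0363 0.128 ]
side 315 185 [0.5352 0.0394 0.1434]
```

```bash
python3 - <<'E'
from h import *
np.set_printoptions(precision=4,suppress=True)
def cloud(s):
    v,u=np.mgrid[0:400,0:640]; x=(u-s["cx"])/s["fx"];y=(v-s["cy"])/s["fy"];r=np.hypot(x,y)+1e-12
    k=np.tan(r)/r; Z=s["range_z"]; C=np.stack([x*k*Z,y*k*Z,Z],-1)
    return (C-s["t"])@s["R"]
for f,tp,yaw in[("w1.pkl",[.542,.0427,.199],1.346),("w2.pkl",[.5399,.0452,.0668],1.225)]:
    s=pickle.load(open(f,"rb"))[0]; P=cloud(s)
    L=(P-tp)@Ro.from_euler("xyz",[np.pi,0,yaw]).as_matrix()
    near=(s["range_z"]>0)&(np.abs(L[...,0])<.03)&(np.abs(L[...,1])<.07)&(L[...,2]<.03)&(L[...,2]>-.08)
    v,u=np.nonzero(near)
    for c in(range(200,440,8) if f=="w1.pkl" else range(300,344,4)):
        m=u==c
        if m.any(): i=np.argmin(v[m]); print(f,c,v[m][i],L[v[m][i],c],s["img"][v[m][i],c],P[v[m][i],c])
E
```

```text
w1.pkl 208 253 [ 0.0094 -0.0593 -0.0748] [177 142 105] [0.4863 0.0651 0.2738]
w1.pkl 216 242 [ 0.0095 -0.0592 -0.0609] [181 146 111] [0.4864 0.0652 0.2599]
w1.pkl 224 232 [ 0.009  -0.0592 -0.0447] [184 150 116] [0.4863 0.0646 0.2437]
w1.pkl 232 230 [ 0.0092 -0.0547 -0.0418] [110 105 100] [0.4907 0.0639 0.2408]
w1.pkl 240 228 [ 0.0091 -0.0505 -0.038 ] [106 105 103] [0.4948 0.0628 0.237 ]
w1.pkl 392 238 [ 0.0011  0.0464 -0.0352] [95 59 39] [0.5875 0.0335 0.2342]
w1.pkl 400 228 [ 0.0089  0.0505 -0.0373] [119 109 102] [0.5932 0.0401 0.2363]
w1.pkl 408 230 [ 0.009   0.0547 -0.0412] [132 112 101] [0.5974 0.0393 0.2402]
w1.pkl 416 234 [ 0.0094  0.0578 -0.0486] [153 120 101] [0.6004 0.039  0.2476]
w1.pkl 424 246 [ 0.0089  0.0578 -0.0647] [111 107 103] [0.6004 0.0385 0.2637]
w1.pkl 432 257 [ 0.0094  0.0576 -0.0792] [104 100  98] [0.6002 0.0391 0.2782]
w2.pkl 300 176 [ 0.0298 -0.0155  0.0182] [100 107 107] [0.5354 0.0785 0.0486]
w2.pkl 304 176 [ 0.0296 -0.0125  0.0191] [ 96 107 104] [0.5382 0.0773 0.0477]
w2.pkl 308 176 [ 0.0298 -0.0093  0.0183] [100 109 110] [0.5412 0.0764 0.0485]
w2.pkl 312 176 [ 0.0299 -0.0062  0.0178] [101 109 110] [0.5442 0.0754 0.049 ]
w2.pkl 316 177 [ 0.0289 -0.0032  0.0187] [105 112 115] [0.5467 0.0735 0.0481]
w2.pkl 320 176 [ 0.0297 -0.0001  0.0185] [103 113 116] [0.5499 0.0732 0.0483]
w2.pkl 324 177 [0.0292 0.003  0.0173] [106 113 117] [0.5526 0.0717 0.0495]
w2.pkl 328 176 [0.0299 0.0061 0.0177] [108 116 119] [0.5558 0.0713 0.0491]
w2.pkl 332 177 [0.029  0.0092 0.0184] [207 220 220] [0.5584 0.0693 0.0484]
w2.pkl 336 177 [0.029  0.0123 0.0183] [209 224 225] [0.5613 0.0683 0.0485]
w2.pkl 340 176 [0.0299 0.0153 0.0177] [188 198 203] [0.5645 0.0682 0.0491]
```

```bash
python3 - <<'E'
from h import *
np.set_printoptions(precision=4,suppress=True)
s,t=pickle.load(open("w2.pkl","rb"))
def pt(s,u,v,f):
    o,d=ray(s,u,v,f);return o+d/(s["R"][2]@d)*s["range_z"][v,u]
for c in(316,324):
    for v in range(222,234): print(c,v,pt(s,c,v,True),s["img"][v,c])
for c in(314,316,318):
    for v in range(188,204): print("side",c,v,pt(t,c,v,False),t["img"][v,c])
E
```

```text
316 222 [0.54   0.0537 0.0905] [15 15 14]
316 223 [0.5398 0.0532 0.0911] [13 13 13]
316 224 [0.5396 0.0524 0.0907] [14 20 16]
316 225 [0.5393 0.0518 0.0909] [14 15 15]
316 226 [0.5391 0.0511 0.0907] [18 20 17]
316 227 [0.5404 0.0545 0.1015] [52 50 50]
316 228 [0.5406 0.0549 0.1042] [71 72 72]
316 229 [0.5405 0.0545 0.1049] [84 84 84]
316 230 [0.5405 0.0545 0.1064] [79 79 80]
316 231 [0.5406 0.0549 0.1091] [83 84 80]
316 232 [0.5406 0.0546 0.1101] [76 78 81]
316 233 [0.5407 0.055  0.1125] [80 82 86]
324 222 [0.545  0.0519 0.0905] [17 13 21]
324 223 [0.5449 0.0517 0.0917] [14 10 11]
324 224 [0.5445 0.0506 0.0906] [13 16 17]
324 225 [0.5442 0.0497 0.0899] [ 6 13  8]
324 226 [0.544  0.0492 0.0904] [21 18 20]
324 227 [0.5454 0.0537 0.104 ] [49 51 51]
324 228 [0.5452 0.0532 0.1042] [88 87 90]
324 229 [0.5451 0.0528 0.1049] [104 104 105]
324 230 [0.545  0.0527 0.1063] [100 101 102]
324 231 [0.5452 0.0533 0.1092] [ 98 102 102]
324 232 [0.5451 0.0531 0.1103] [101 101 103]
324 233 [0.5451 0.0532 0.112 ] [103 103 104]
side 314 188 [0.5323 0.0395 0.1329] [72 73 75]
side 314 189 [0.5322 0.0374 0.
[... 1478 characters left out ...]
 74]
side 318 189 [0.5426 0.0323 0.1351] [71 73 74]
side 318 190 [0.5427 0.0363 0.128 ] [72 73 75]
side 318 191 [0.5425 0.0322 0.1281] [72 73 75]
side 318 192 [0.5425 0.0355 0.1215] [72 74 75]
side 318 193 [0.5424 0.0347 0.1187] [71 73 74]
side 318 194 [0.5423 0.0338 0.1158] [72 73 74]
side 318 195 [0.5424 0.0359 0.1103] [72 73 75]
side 318 196 [0.5423 0.0368 0.1058] [59 60 61]
side 318 197 [0.5427 0.0508 0.0891] [28 28 29]
side 318 198 [0.5425 0.045  0.0908] [6 6 7]
side 318 199 [0.5422 0.0406 0.0913] [13 13 14]
side 318 200 [0.542  0.0346 0.0932] [14 15 14]
side 318 201 [0.5418 0.0317 0.0922] [ 9 10 10]
side 318 202 [0.5417 0.0296 0.0904] [6 7 8]
side 318 203 [0.5415 0.0263 0.0899] [6 6 7]
```

Both cameras put the finger tips at about z 0.104 while the reported TCP is 0.067. The real tips are therefore about 36 mm higher than reported, and the fingers closed just above the bar. I'll open and go 36 mm lower.

Request:
carry_out:
  commands:
    - [0, 0, 0, 0, 0, 0]
    - [0, 0, 0, 0, 0, 0]
    - [0, 0, 0, 0, 0, 0]
    - [0, 0, 0, 0, 0, 0]
    - [-0.002, 0.0015, 0, 0, 0, 0]
  jaw: 0.6

```text
time: 4.3
tool_pos: [0.5405, 0.043, 0.0668]
ee_rot: [-3.142, -0.0, 1.225]
wrist_force: [-0.1, 0.4, -0.5]
width: 0.037
finger_force: 0.0
```

Request:
carry_out:
  commands:
    - [0, 0, 0, 0, 0, 0]
    - [0, 0, 0.01, 0, 0, 0]
    - [0, 0, 0.02, 0, 0, 0]
    - [0, 0, 0.03, 0, 0, 0]
    - [0, 0, 0.036, 0, 0, 0]

```text
time: 4.8
tool_pos: [0.5394, 0.0429, 0.0287]
ee_rot: [-3.139, 0.001, 1.225]
wrist_force: [-0.6, -0.3, -0.1]
width: 0.0566
finger_force: 0.0
```

Request:
carry_out:
  commands:
    - [0, 0, 0, 0, 0, 0]
    - [0, 0, 0, 0, 0, 0]
    - [0, 0, 0, 0, 0, 0]
    - [0, 0, 0, 0, 0, 0]
    - [0, 0, 0, 0, 0, 0]
  jaw: 0

```text
time: 5.3
tool_pos: [0.5409, 0.0428, 0.0313]
ee_rot: [3.141, -0.0, 1.225]
wrist_force: [0.5, 1.0, -1.2]
width: 0.0193
finger_force: 0.0
```

Request:
carry_out:
  commands:
    - [0, 0, 0, 0, 0, 0]
    - [0, 0, 0, 0, 0, 0]
    - [0, 0, 0, 0, 0, 0]
    - [0, 0, 0, 0, 0, 0]
    - [0, 0, 0, 0, 0, 0]

```text
time: 5.8
tool_pos: [0.541, 0.0427, 0.0312]
ee_rot: [3.141, -0.0, 1.225]
wrist_force: [1.0, 0.5, 1.3]
width: 0.0139
finger_force: 30.0
```

Request:
carry_out:
  commands:
    - [0, 0, 0, 0, 0, 0.1]
    - [0, 0, 0, 0, 0, 0.2]
    - [0, 0, 0, 0, 0, 0.3]
    - [0, 0, 0, 0, 0, 0.4]
    - [0, 0, 0, 0, 0, 0.5]

```text
time: 6.3
tool_pos: [0.5409, 0.0428, 0.0311]
ee_rot: [3.141, -0.001, 0.721]
wrist_force: [0.1, -0.4, 3.2]
width: 0.0138
finger_force: 30.0
```

Request:
carry_out:
  commands:
    - [0, 0, 0, 0, 0, 0.1]
    - [0, 0, 0, 0, 0, 0.2]
    - [0, 0, 0, 0, 0, 0.3]
    - [0, 0, 0, 0, 0, 0.4]
    - [0, 0, 0, 0, 0, 0.5]

```text
time: 6.8
tool_pos: [0.5408, 0.043, 0.0312]
ee_rot: [-3.141, -0.001, 0.221]
wrist_force: [-0.2, 0.4, 1.8]
width: 0.0139
finger_force: 30.0
```

Request:
carry_out:
  commands:
    - [0, 0, 0, 0, 0, 0]
    - [0, 0, 0, 0, 0, 0]
    - [0, 0, 0, 0, 0, 0]
    - [0, 0, 0, 0, 0, 0]
    - [0, 0, 0, 0, 0, 0]
  jaw: 0.6

```text
time: 7.3
tool_pos: [0.5404, 0.0428, 0.0306]
ee_rot: [-3.141, 0.0, 0.225]
wrist_force: [-0.1, -0.1, -0.4]
width: 0.0502
finger_force: 0.0
```

Request:
carry_out:
  commands:
    - [0, 0, 0, 0, 0, 0]
    - [0, 0, -0.02, 0, 0, 0]
    - [0, 0, -0.06, 0, 0, 0]
    - [0, 0, -0.1, 0, 0, 0]
    - [0, 0, -0.14, 0, 0, 0]

```text
time: 7.8
tool_pos: [0.5402, 0.0428, 0.1721]
ee_rot: [-3.141, 0.0, 0.225]
wrist_force: [0.4, -0.4, -0.0]
width: 0.056
finger_force: 0.0
```

```bash
python3 - <<'E'
from h import *
print(rel([.5133,-.0791,.12],-.2234,cp=[.5405,.0428,.1715],cy=.2245))
E
```

```text
[-0.0537  0.1128  0.0515 -0.     -0.      0.4479]
```

Request:
carry_out:
  commands:
    - [-0.011, 0.023, 0.01, 0, 0, 0.09]
    - [-0.022, 0.046, 0.02, 0, 0, 0.18]
    - [-0.033, 0.069, 0.03, 0, 0, 0.27]
    - [-0.044, 0.091, 0.04, 0, 0, 0.36]
    - [-0.0537, 0.1128, 0.0515, 0, 0, 0.448]

```text
time: 8.3
tool_pos: [0.5132, -0.0801, 0.1192]
ee_rot: [-3.142, -0.001, -0.227]
wrist_force: [-0.6, -0.2, 0.6]
width: 0.0563
finger_force: 0.0
```

```bash
python3 - <<'E'
from bench import *
import cv2,pickle,numpy as np
s=snapshot("wrist");t=snapshot("top");o=get_obs();print(o["tool_pos"],o["ee_rot"],-s["R"].T@s["t"])
pickle.dump((s,t),open("w3.pkl","wb"))
cv2.imwrite("pics/w3.png",s["img"][:,:,::-1])
E
```

```text
[ 0.51160397 -0.08114464  0.11731581] [ 3.140766    0.00368944 -0.22716448] [ 0.59217576 -0.09876176  0.33418243]
```

View pics/w3.png

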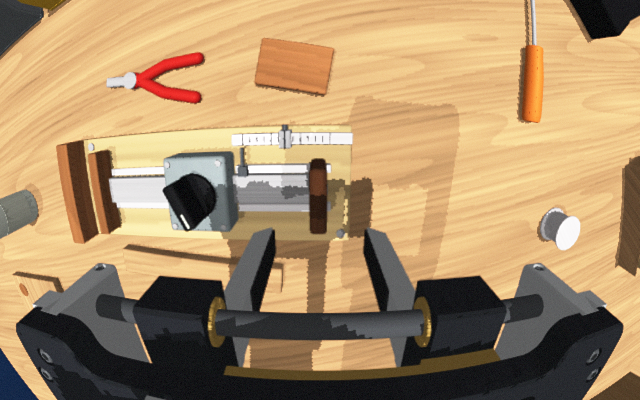

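The knob is turned well past its detent, with the bar from about (165,185) to (190,228). The handle at (318,197) stands between the open fingers. The pointer is at (243,155) and the clip at (286,137).

```bash
python3 - <<'E'
from h import *
np.set_printoptions(precision=4,suppress=True,linewidth=200)
s,_=pickle.load(open("w3.pkl","rb"));g=s["img"].mean(2)
for r in range(146,164,2): print("p",r,g[r,232:256].astype(int))
for r in range(124,150,2): print("c",r,g[r,274:298].astype(int))
for r in (165,180,195,210,225,235): print("h",r,g[r,302:334].astype(int))
w1,_=pickle.load(open("w1.pkl","rb"))
u=np.array([np.cos(1.348),np.sin(1.348),0])
print("w1 diff",[(plane(w1,345,pr,.028,True)-plane(w1,356.5,239,.030,True))@u for pr in(207.5,208.5)])
E
```

```text
p 146 [215 219 217 216 214 210 207 206 209 206 209 210 156 138 169 185 193 200 212 214 215 211 214 213]
p 148 [199 191 186 191 190 199 203 179 136  97  82  80 123 185 192 187 188 191 199 210 214 214 213 213]
p 150 [189 187 185 184 188 188 187 174 140 108  93  75 136 207 211 194 188 195 201 212 211 212 211 213]
p 152 [125 160 183 188 186 182 185 162 127 105  90  66 117 137 176 187 187 198 212 211 210 209 211 209]
p 154 [ 76 124 175 186 185 185 181 167 138 108  90  71 116 132 179 182 184 186 199 209 210 211 210 210]
p 156 [ 68  96 151 183 184 182 183 170 137 109  83  74 140 213 209 192 184 181 192 206 208 209 208 209]
p 158 [ 72 103 151 184 182 183 183 181 143 108  92  82 128 195 205 190 184 186 202 206 207 208 209 207]
p 160 [ 69  91 148 182 186 181 183 182 145 108  89  74  91 128 182 186 186 195 208 207 208 207 210 210]
p 162 [ 68  86 148 187 186 189 189 188 140 114  97  77  93 130 162 190 190 189 190 193 202 209 198 193]
c 124 [181 174 162 175 172 172 173 165 144 132 145 140 133 134 148 164 158 161 159 163 163 165 173 167]
c 126 [182 185 184 186 186 188 188 158  96  92 114  95  77  
[... 1378 characters left out ...]
  61  64  66  71  63  60  68  67  62  58  57  48  51  79  91  96  96  94  87  86]
h 195 [109 115 133 139 136 140 119  73  36  28  28  28  43  55  50  54  60  55  46  31  33  23  40  44  50  72  90  89  85  97  91  97]
h 210 [204 207 205 205 207 204 186 123  41  27  28  32  34  31  31  33  30  31  29  24  28  22  25  27  53 104 125 131 131 123 133 129]
h 225 [137 145 140 139 143 142 133 104  42  37  41  36  43  42  38  36  40  36  39  34  42  36  34  36  66 138 144 143 143 145 144 142]
h 235 [139 139 137 138 138 138 142 138 142 138 136 137 137 137 141 138 138 135 137 135 136 138 138 136 139 139 137 134 135 138 134 134]
w1 diff [np.float64(0.04462867823855372), np.float64(0.04324124254571304)]
```

Request:
carry_out:
  commands:
    - [0, 0, 0.025, 0, 0, 0]
    - [0, 0, 0.05, 0, 0, 0]
    - [0, 0, 0.075, 0, 0, 0]
    - [0, 0, 0.098, 0, 0, 0]
    - [0, 0, 0.113, 0, 0, 0]

```text
time: 8.9
tool_pos: [0.5128, -0.0779, 0.0048]
ee_rot: [-3.141, 0.002, -0.221]
wrist_force: [-0.1, 0.5, 0.3]
width: 0.0564
finger_force: 0.0
```

Request:
carry_out:
  commands:
    - [0, 0, 0, 0, 0, 0]
    - [0, 0, 0, 0, 0, 0]
    - [0, 0, 0, 0, 0, 0]
    - [0, 0, 0, 0, 0, 0]
    - [0, 0, 0, 0, 0, 0]
  jaw: 0

```text
time: 9.4
tool_pos: [0.5141, -0.0793, 0.0073]
ee_rot: [-3.142, -0.002, -0.223]
wrist_force: [-0.2, -0.6, -0.3]
width: 0.0199
finger_force: 0.0
```

Request:
carry_out:
  commands:
    - [0, 0, 0, 0, 0, 0]
    - [0, 0, 0, 0, 0, 0]
    - [0, 0, 0, 0, 0, 0]
    - [0, 0, 0, 0, 0, 0]
    - [0, 0, 0, 0, 0, 0]

```text
time: 9.9
tool_pos: [0.514, -0.079, 0.0071]
ee_rot: [-3.141, -0.002, -0.223]
wrist_force: [-1.0, 2.1, 4.6]
width: 0.0159
finger_force: 30.0
```

```bash
python3 - <<'E'
from h import *
s,_=pickle.load(open("w3.pkl","rb"));w1,_=pickle.load(open("w1.pkl","rb"))
u=np.array([np.cos(1.348),np.sin(1.348),0])
print([(plane(s,c,152,.028,True)-plane(s,284.1,138,.030,True))@u for c in(240.6,241.2,241.8)],(plane(w1,345,208.5,.028,True)-plane(w1,356.5,239,.030,True))@u)
print("clip len",(plane(s,278.7,138,.03,True)-plane(s,289.5,138,.03,True))@u)
from bench import *
o=get_obs();print(o["tool_pos"],o["wrist_force"])
E
```

```text
[np.float64(0.04536947601180934), np.float64(0.044733772841856374), np.float64(0.0440986840587874)] 0.04324124254571304
clip len 0.010726690364847
[ 0.51403354 -0.07904419  0.00709102] [-1.00166946  2.08417228  4.64140302]
```

Request:
carry_out:
  commands:
    - [0, 0.008, 0, 0, 0, 0]
    - [0, 0.018, 0, 0, 0, 0]
    - [0, 0.028, 0, 0, 0, 0]
    - [0, 0.037, 0, 0, 0, 0]
    - [0, 0.044, 0, 0, 0, 0]

```text
time: 10.4
tool_pos: [0.5048, -0.1195, 0.007]
ee_rot: [-3.136, -0.001, -0.223]
wrist_force: [2.0, 10.1, 5.6]
width: 0.0158
finger_force: 30.0
```

Request:
carry_out:
  commands:
    - [0, 0, 0, 0, 0, 0]
    - [0, 0, 0, 0, 0, 0]
    - [0, 0, 0, 0, 0, 0]
    - [0, 0, 0, 0, 0, 0]
    - [0, 0, 0, 0, 0, 0]

```text
time: 10.9
tool_pos: [0.5048, -0.1193, 0.007]
ee_rot: [-3.137, -0.001, -0.222]
wrist_force: [1.7, 9.1, 5.5]
width: 0.0158
finger_force: 30.0
```

```bash
python3 - <<'E'
from bench import *
import cv2,pickle,numpy as np
s=snapshot("wrist");t=snapshot("side");q=snapshot("top");o=get_obs();print(o["tool_pos"],o["wrist_force"],-s["R"].T@s["t"])
pickle.dump((s,t,q),open("w4.pkl","wb"))
a=cv2.resize(s["img"][60:240,180:420],(800,600),interpolation=cv2.INTER_CUBIC)
cv2.imwrite("pics/w4.png",a[:,:,::-1])
E
```

```text
[ 0.5048351  -0.11928831  0.00704327] [1.837174   8.45855955 5.99454132] [ 0.58353076 -0.13862407  0.22206239]
```

View pics/w4.png

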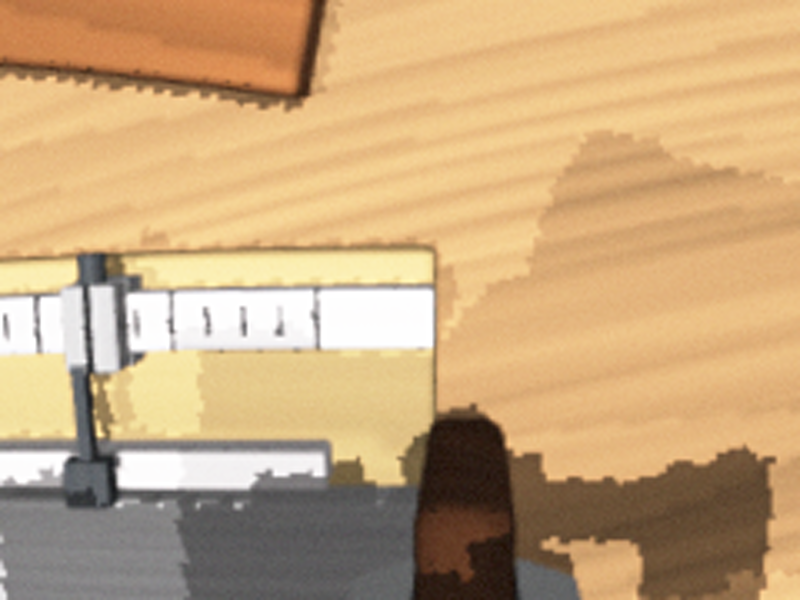

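The pointer runs down from (80,372) in the crop, about 1–2 mm short of the clip's black line at (88,320). It is still slightly on the housing side, so I'll measure the gap.

```bash
python3 - <<'E'
from h import *
np.set_printoptions(precision=4,suppress=True,linewidth=200)
s,_,_=pickle.load(open("w4.pkl","rb"));g=s["img"].mean(2)
for r in range(142,200,3): print(r,g[r,196:224].astype(int))
u=np.array([np.cos(1.348),np.sin(1.348),0]);o=np.array([.541,.0428,0])
for n,c,r,z in[("line",206.3,150,.030),("line",206.3,166,.03),("ptr",204,175,.028),("ptr",204,180,.028),("ptr",204,190,.028),("clipL",199,155,.03),("clipR",213,155,.03),("+1px",205,180,.028)]:
    p=plane(s,c,r,z,True);print(n,c,r,p,-(p-o)@u)
E
```

```text
142 [222 222 223 220 224 224 216 152  94 101 110 104  87  78  59  52  86  92  94  93  99 125 150 150 140 148 168 204]
145 [215 213 212 207 194 176 149 131 103  78  96 146 140 139 143 144 150 129 104  96  91 121 122  93  86  97 140 195]
148 [164 176 214 232 232 233 233 236 194  63 118 211 237 237 235 234 234 209 136  89  84 133 213 242 240 242 242 240]
151 [253 254 244 235 234 232 233 234 201 109  92 190 239 237 234 231 233 220 161 102  92 151 239 254 254 254 254 254]
154 [252 253 243 235 232 233 232 234 205 120  76 191 239 237 233 233 231 227 179 100  81 109 235 244 189 223 254 253]
157 [252 252 244 234 232 234 234 234 217 131  67 192 240 236 234 231 233 230 192  90  72  86 177 235 175 163 243 254]
160 [253 253 253 230 230 231 232 234 236 148  61 157 225 235 234 233 231 226 196 109  86  92 184 250 225 198 247 254]
163 [252 253 252 235 232 232 231 233 235 168  83 127 219 237 234 233 231 228 206 146  92  98 180 247 255 254 254 253]
166 [219 218 216 211 232 234 231 232 235 199  91  87 216 235 235 231 230 230 213 167  97  88 101 130 103  87  99 158]
169 [213 214 213 216 223 198 191 192 1
[... 1033 characters left out ...]
252 252 248 229 179 146 138 107  99  95  64  37  53  72  74  74  75 109 184 237 247 248 249 248 248 249 248]
199 [249 255 237 130  88  90  94  97  98  95  90  90  93  93  88  79  43  30  67 123 215 249 253 253 252 252 252 252]
line 206.3 150 [ 0.5761 -0.0603  0.03  ] 0.09281222935249422
line 206.3 166 [ 0.5659 -0.0572  0.03  ] 0.09201355919285614
ptr 204 175 [ 0.5602 -0.0528  0.028 ] 0.08900670185610653
ptr 204 180 [ 0.5569 -0.0517  0.028 ] 0.08868518336160032
ptr 204 190 [ 0.5502 -0.0495  0.028 ] 0.08799043990111564
clipL 199 155 [ 0.5742 -0.0542  0.03  ] 0.08730138924702424
clipR 213 155 [ 0.5717 -0.064   0.03  ] 0.0973413216966987
+1px 205 180 [ 0.5567 -0.0525  0.028 ] 0.08942723466921453
```

```bash
python3 - <<'E'
from h import *
s,_,_=pickle.load(open("w4.pkl","rb"))
u=np.array([np.cos(1.348),np.sin(1.348),0]);o=np.array([.541,.0428,0])
for n,c,r,z in[("line",205.3,148,.030),("line",205.8,157,.03),("line",206.4,169,.03),("ptr",202.7,173,.028),("ptr",202.9,175,.028),("ptr",203.9,184,.028),("ptr",204.5,190,.028),("clipL",198.5,160,.03),("clipR",213.8,160,.03)]:
    p=plane(s,c,r,z,True);print(n,c,r,p,-(p-o)@u)
E
```

```text
line 205.3 148 [ 0.57753307 -0.06000051  0.03      ] 0.09218736616621401
line 205.8 157 [ 0.57171931 -0.05861722  0.03      ] 0.09212286474983401
line 206.4 169 [ 0.56391409 -0.05663962  0.03      ] 0.09191876500903143
ptr 202.7 173 [ 0.56174205 -0.05230292  0.028     ] 0.08816917983159013
ptr 202.9 175 [ 0.56039159 -0.05202033  0.028     ] 0.08819197158588916
ptr 203.9 184 [ 0.55425847 -0.05078372  0.028     ] 0.0883410860421883
ptr 204.5 190 [ 0.55014157 -0.04987586  0.028     ] 0.0883653236011625
clipL 198.5 160 [ 0.57111725 -0.05288742  0.03      ] 0.08666771514951083
clipR 213.8 160 [ 0.56839852 -0.06355894  0.03      ] 0.0976761982884629
```

Request:
carry_out:
  commands:
    - [0, 0.001, 0, 0, 0, 0]
    - [0, 0.002, 0, 0, 0, 0]
    - [0, 0.003, 0, 0, 0, 0]
    - [0, 0.0038, 0, 0, 0, 0]
    - [0, 0.0038, 0, 0, 0, 0]

```text
time: 11.55
tool_pos: [0.504, -0.1227, 0.0071]
ee_rot: [-3.136, -0.001, -0.222]
wrist_force: [1.2, 9.1, 6.1]
width: 0.0156
finger_force: 30.0
```

Request:
carry_out:
  commands:
    - [0, 0, 0, 0, 0, 0]
    - [0, 0, 0, 0, 0, 0]
    - [0, 0, 0, 0, 0, 0]
    - [0, 0, 0, 0, 0, 0]
    - [0, 0, 0, 0, 0, 0]

```text
time: 12.05
tool_pos: [0.504, -0.1227, 0.007]
ee_rot: [-3.136, -0.001, -0.222]
wrist_force: [2.5, 8.8, 5.8]
width: 0.0158
finger_force: 30.0
```

```bash
python3 - <<'E'
from bench import *
from h import *
np.set_printoptions(precision=4,suppress=True,linewidth=200)
s=snapshot("wrist");t=snapshot("top");o=get_obs();print(o["tool_pos"],o["wrist_force"],o["width"])
pickle.dump((s,t),open("w5.pkl","wb"))
g=s["img"].mean(2)
for r in range(142,197,3): print(r,g[r,188:218].astype(int))
E
```

```text
[ 0.504  -0.1227  0.007 ] [2.3785 9.8416 6.5332] 0.016227814140075982
142 [221 223 223 223 223 222 224 221 223 223 199  98  91 106 106  93  81  61  49  63  96  97  98  94 105 149 166 163 159 165]
145 [222 221 220 217 216 205 209 207 187 150 135 106  83  97 114 138 136 131 136 138 132 105  96 100 130 119  98  85  91 132]
148 [146 144 142 136 142 183 228 232 232 234 237 181  77 101 202 240 237 234 232 231 218 164  98  87  98 208 232 236 239 238]
151 [255 254 254 253 254 244 232 230 231 232 233 210 114  62 202 238 237 233 232 232 226 172  97  86 115 234 254 254 254 254]
154 [255 253 252 252 252 250 232 230 229 230 233 235 130  62 187 233 237 235 232 231 224 178 104  89 110 193 245 183 144 253]
157 [255 252 251 252 251 251 233 233 230 230 232 188 104  53 133 228 235 234 232 232 225 194 125  80  86 154 244 201 112 255]
160 [255 254 252 253 253 252 239 231 232 231 232 233 129  43  96 229 236 234 230 230 230 204 144  93  96 173 254 255 164 236]
163 [223 255 253 252 253 252 245 232 231 230 230 234 231  71  66 236 239 233 231 230 231 212 156  94  91 158 243 255 255 254]
166 [213 222 219 220 2
[... 663 characters left out ...]
0 195 134 101 101  93  40  75 196 134 122 118 126 172 193 193 187 185]
184 [210 207 208 209 208 209 209 208 209 209 209 208 207 198 149 104 100  95  57  56 139 197 141 127 187 206 207 196 186 184]
187 [209 211 207 209 206 209 211 208 208 208 209 211 209 205 179 110  95 100  72  48 111 175 132 117 128 191 194 187 181 182]
190 [202 199 198 194 193 191 196 210 216 215 207 196 194 193 178 123  98 101  88  41  41  94  96  95  88 105 165 193 194 194]
193 [126 127 124 126 125 127 124 125 127 123 124 123 124 125 122 108  95 105  90  50  43  85 109 108 119 124 126 126 124 126]
196 [251 250 251 251 250 251 250 250 251 250 251 247 228 169 134 127 103 103  97  59  36  49  72 120 122 125 192 227 235 240]
```

```bash
python3 - <<'E'
from h import *
s,q=pickle.load(open("w5.pkl","rb"))
u=np.array([np.cos(1.348),np.sin(1.348),0]);o=np.array([.541,.0428,0])
for n,c,r,z in[("line",200.5,148,.030),("line",201,157,.03),("line",201.7,169,.03),("ptr",203.1,175,.028),("ptr",203.9,184,.028),("ptr",204.5,190,.028)]:
    p=plane(s,c,r,z,True);print(n,c,r,p,-(p-o)@u)
import cv2
a=cv2.resize(s["img"][130:205,170:270],(800,600),interpolation=cv2.INTER_CUBIC);cv2.imwrite("pics/w5.png",a[:,:,::-1])
E
```

```text
line 200.5 148 [ 0.57763089 -0.06005556  0.03      ] 0.09221944401866099
line 201 157 [ 0.57179568 -0.05865065  0.03      ] 0.09213859234808454
line 201.7 169 [ 0.56394499 -0.05671088  0.03      ] 0.09198143787962576
ptr 203.1 175 [ 0.55956381 -0.055558    0.028     ] 0.0918251036092764
ptr 203.9 184 [ 0.55346445 -0.05417769  0.028     ] 0.09182661537644717
ptr 204.5 190 [ 0.54934673 -0.05327013  0.028     ] 0.09185133295022636
```

View pics/w5.png

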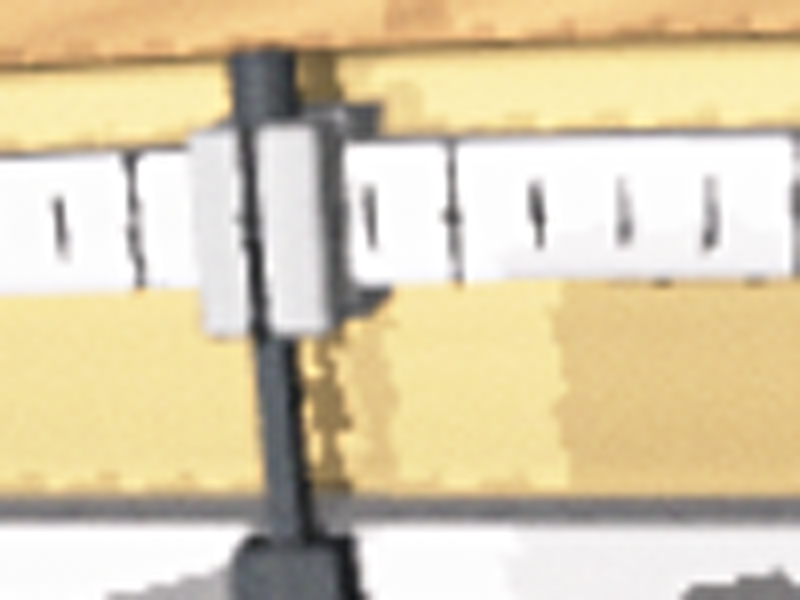

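The pointer (about (275,380) in the crop) runs straight into the clip's black line at (260,320), and the measured gap is about 0.2 mm. The handle is still gripped with 30 N, so I'm handing in.

```bash
python3 -c "
from bench import *
print(close_job())"
```

```text
the job is handed in; nothing more can be done
None
```

I turned the lock knob clockwise past its detent, pulled the slide out until the pointer stood within about 0.2 mm of the clip's line, and handed the job in still gripping the handle; nothing else was moved, and I have not seen the verdict.

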